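# Clip the phone down and slide its carrier out over the inspection camera

### The arm

A 7-joint arm with a two-finger parallel gripper is mounted at the origin on the work surface. World frame = base frame: x ahead of the robot, y to its left, z up, the work surface at z = 0. Lengths are in m, angles in rad, forces in N, time in s.
With the tool pointing down it reaches from about 0.4 to 0.875 m from the base axis. Payload 19.3 kg.
Tool frame: the origin (TCP) lies midway between the tips of the shut fingers; the grasp point (between the pads) lies 19 mm behind it; z points along the fingers, y is the line along which they close (so a half turn about z gives the same grasp; the last joint's range is limited). The gripper opens to 85 mm and grips with 20 to 120 N. Pads are 22 mm wide; open, the fingers measure 114 mm over their backs; the gripper's body (76 mm by 85 mm) begins 54 mm behind the grasp point. The pads swing forward as they close: fully open they stand 13 mm farther back than shut.
Start: joints at [-1.302, 0.521, -0.036, 1.599, 0.021, 1.021, -0.113], TCP at [0.208, 0.589, 0.231] pointing down, gripper open.
Joint ranges: [-2.91, 2.91], [-0.3, 2.13], [-1.5, 1.42], [0.17, 2.43], [-1.26, 4.41], [0.16, 1.93], [-2.52, 2.52]. Speed limits (rad/s): [1.89, 1.89, 2.39, 2.39, 3.01, 3.01, 3.01].

### API

Orientations are given as [roll, pitch, yaw] about the fixed x, y, z axes, in that order (R = Rz(yaw) Ry(pitch) Rx(roll)).
In Python, from workcell import bot gives the robot as it stands.
- The arm moves only by the tool move_arm, never from a script. Its argument "series" is a list of rows, each a list of 3 entries, a list of its own where there are three numbers: the shift along the tool's x, y, z in cm, then the turn, a rotation vector about the tool's x, y, z in rad, then the opening in per cent of the stroke, from 0 (shut) to 100 (fully open). A call has 1 to 20 rows; each row is the pose to reach, as a shift and turn from the pose commanded when the call began, along the tool's axes at that moment; what a row does not reach only later rows make up. A row lasts 1/12 s, in which the tool goes at most 41.7 mm and 7.16 degrees, less where a joint would pass 70% of its speed; a pose out of reach is approached as far as the arm can. A call with a gripper value outside its range is refused whole. The fingers move at their own pace and stop on an object; "squeeze" is the grip in N (left out, the last holds). Time passes only in rows, so rows that repeat a pose let the fingers close. It gives the time, the measured TCP pose, the force, the opening and the grip force at its end, in the units of the state.
- bot.observe(): the state, without advancing time (a new reading comes with each control period).
- bot.grab_frame(name): name is "scene" or "top"; returns (picture, depth): 400x640x3 uint8, red, green, blue; 400x640 float32, m along the optical axis (not along the pixel's ray), 0 where there is no reading.
- bot.camera_params(name): a dict with "fovy" (degrees; the focal length in pixels is half the picture's height over the tangent of half this angle, whatever the lens; pixels are square), "cx", "cy" (the principal point, pixels), "R" (3x3) and "t" (3): a world point X has camera coordinates R X + t. Camera axes: x right, y down, z forward; pixel columns grow to the right and rows downward; lengths in m; the calibration is good to about 2 mm. A picture is of the moment at which its call begins. camera_params takes no time and is no camera call.
- bot.job_done(): hands the job in; it is judged then, once.
Trained networks look in the newest picture that a camera, given by its name, has taken for a name from the list of things; names that differ only in an ending like _2 or _b are one class to them, and where a whole thing is asked for, a point or a joint stands for the part that bears it (a point fixed in the world has none). Each returns a list of dicts, best first, with "conf" (0 to 1); they miss things now and then, are a little off and sometimes report something else, mostly with a low value. They report only what shows in the picture. A call takes as long as a camera call. They do not tell look-alikes from the thing itself.
- bot.find_in(camera, thing): "bbox" ([left, top, right, bottom] in pixels, round what is visible of it).
- bot.trace(camera, thing): "mask" (400x640 bool, what is visible of it) and "bbox" ([left, top, right, bottom] in pixels, round what is visible of it).
The state is a dict: "clock": time; "qpos": joint angles; "qd": joint speeds; "joint_efforts": joint torques, N m; "position": TCP position; "tool_rot": TCP orientation; "force": force on the tool from outside, world axes, zero at the start; "moment": the same for the moment, N m; "grip_width": finger opening in m; "finger_force": force on a finger pad.
Only numpy, scipy, OpenCV 4.12 (cv2) and the standard library are available. Lean on these libraries where they do the work, as an engineer would, in place of code of your own. Each camera call takes 0.05 s, during which the arm holds its last target. There are 200 camera calls.

### The job

Press the hold-down bar into the two spring clips across the phone until both jaws snap shut over it. Then slide the blue carrier straight out along the stand, keeping it flat on it, until the yellow line lies over the stand's edge and the port end of the phone is above the camera. The carrier is then nose-heavy and would tip, so finish still holding it there, level and still; do not touch the camera, and leave the other things on the bench where they are.

Things in the scene. Friction and masses are not known exactly. Their poses are not given: they have to be found in the camera images.
- stand: Grey steel drawer stand, fixed, 270 long x 150 wide x 90 high, on the red mat (mat top 4 mm above the table). Origin: foot of the middle of the outward short edge. Its x axis points outward (the way the carrier must go, roughly world -y), z up; the stand's top lies from x=-270 to 0 and y=-75 to 75, at z=90 mm.
- edge (a point): Middle of the outward top edge of the stand, 90 mm above the stand's origin; axes as the stand (x outward, y along the edge, z up).
- camera: Up-looking inspection camera with ring light, fixed on the mat 144 mm outward from the stand's edge, 62 x 62 foot, ring of 58 diameter, 60 high: the carrier passes 30 mm above it. Origin: centre of its foot. Not to be touched.
- carrier: Blue plate 270 x 124 x 6, about 0.4 kg, loose, lying flat on the stand, slightly askew, 10 to 50 mm of it already overhanging. Origin: centre of its underside; x = outward long axis (nose), y across, z up. On it: phone nest (low stops, up to 13 above the underside), two fork clips at x=45, y=+50 and -50 (up to 41 high), handle at x=-115. Window near the nose, under the phone's port end.
- mark (a point): Middle of the yellow line across the carrier: on the top face (6 above the underside) at carrier x=-40; 3 wide, full width. In place when over the stand's edge (overhang 175 mm). Carrier, phone and bar together balance about 12 mm ahead of the carrier's origin, so there it tips unless its tail is held down (about 5 N at the handle).
- mark_l (a point): Point of the same yellow line 55 mm to the carrier's +y side.
- mark_r (a point): Point of the same yellow line 55 mm to the carrier's -y side.
- handle (a point): Centre of the black handle's crossbar on the carrier: 12 (along x) x 70 (along y) x 12 high, centre 34 mm above the carrier's underside (28 above its top face), on posts 12 x 12 at y=+29 and -29, so 46 mm free between posts and 22 mm free below. Pinch it along the carrier's x axis, from above; 60 mm free towards the phone, nothing behind.
- seat (a point): Centre of the rod when seated in the clips: carrier x=45, y=0, 21 above the carrier's underside; the rod lies along the carrier's y axis. Each fork clip is 10 wide (|y| 45 to 55): saddle below, fixed steel cheek on the -x side, brass sprung jaw on the +x side, flaring to a mouth about 20 wide at the top. Let the rod enter from above within 3 mm in x; pushing it in takes about 5 to 15 N in all.
- bar: Hold-down bar, loose, about 0.1 kg, standing on the mat: steel rod 10 diameter x 124 along its y axis, rod axis 6 above its underside; black rubber foot 26 (x) x 36 (y) x 10 high; green upright finger grip 12 (x) x 34 (y), 10 to 41 above the underside. Origin: centre of the foot's underside. Either way round will do. Seated, the origin is 15 above the carrier's underside, foot 1 above the phone.
- grip (a point): Middle of the bar's green finger grip, 28 mm above the bar's underside; pinch it across its 12 mm thickness (the bar's x axis), from above.
- phone: Opened dark phone 148 x 72 x 8, 0.16 kg, loose in the carrier's nest with about 1.5 mm play, centred at carrier x=45. Origin: centre of its underside; +x the port end, at the carrier's nose.
- jaw_l (a joint): Sprung jaw of the clip at the carrier's +y side: 0 = shut (as it rests, and again once the rod is seated), grows as the rod forces it open, about 0.1 rad as the rod passes.
- jaw_r (a joint): The same for the clip at the -y side.
- drink_can: Red drink can, 66 diameter x 122 high, bystander. Origin: centre of its foot.
- spare_phone: Spare phone lying flat, 150 x 73 x 8, bystander. Origin: centre of its underside.
- driver: Precision screwdriver with yellow handle lying flat, 150 long x 13, bystander. Origin: on the mat at mid-handle, handle 100 long along its x axis, blade to +x.
- screw_tray: Blue divided screw tray, 80 x 110 x 22, bystander. Origin: centre of its underside.
- tweezers: Dark steel tweezers lying flat, 130 long, bystander. Origin: under their middle.
- solvent_pump: White solvent pump bottle, 68 diameter x 108 high, bystander. Origin: centre of its foot.
Things that resemble listed ones, but are neither listed nor needed, are in the scene too. Of the things that look like the bar, the smaller one is meant.

How it is judged:
By the outcome, as a careful person would: the job done as asked, in the order asked, and still so for the second after the job is handed in, while the arm keeps its last pose, push and grip.
It also fails if it takes over 64 s, if anything falls off the work surface, if the arm or the gripper's body presses on something with over 40 N, if the wrist force passes 120 N, or if a joint passes its speed limit or range.

## Working session

There is one attempt and no reset: what is moved stays moved. The work goes in short steps, Python scripts to look and compute and a tool call to move; the robot and the scene stay as the last step left them, time stands still between calls to the robot, and variables do not carry over. Pictures are saved under pics/ and viewed, at most 10 in all, crops included, and the job is handed in when it is done.

Besides the shell and the picture viewer there is one more tool, called after "Emit:" as name([rows], argument=value, ...), one row to a line, values as JSON. move_arm: Moves the arm, as the interface text tells. Its arguments: {"type":"object","properties":{"series":{"type":"array"},"squeeze":{"type":"number"}},"required":["series"]}

```bash
mkdir -p pics; ls
cat > h.py <<'E'
import numpy as np, cv2
from workcell import bot
def save(n,im): cv2.imwrite('pics/'+n,im[:,:,::-1])
def K(c):
    p=bot.camera_params(c); return p,200/np.tan(np.radians(p['fovy'])/2)
def world(c,d,u,v):
    p,f=K(c); u=np.asarray(u,float);v=np.asarray(v,float)
    X=np.stack([(u-p['cx'])/f*d,(v-p['cy'])/f*d,d*np.ones_like(u)],-1)
    return (X-np.array(p['t']))@np.array(p['R'])
def proj(c,X):
    p,f=K(c); Y=np.array(p['R'])@np.asarray(X)+p['t']; return p['cx']+f*Y[0]/Y[2],p['cy']+f*Y[1]/Y[2]
E
python3 - <<'E'
from h import *
for c in ['scene','top']:
    im,d=bot.grab_frame(c); save(c+'0.png',im); np.save(c+'0.npy',d); np.save(c+'i.npy',im)
    p=bot.camera_params(c); print(c,p['fovy'],p['cx'],p['cy'],np.round(-np.array(p['R']).T@p['t'],3),np.round(p['R'],2).tolist())
    for t in ['carrier','bar','grip','handle','stand','camera']:
        for r in bot.trace(c,t)[:3]:
            m=r['mask']&(d>0); v,u=np.nonzero(m); P=world(c,d[v,u],u,v) if m.any() else np.zeros((1,3))
            print(t,round(r['conf'],2),np.round(r['bbox']),np.round(np.median(P,0),3),np.round(np.percentile(P,[2,98],axis=0),3).tolist())
print(bot.observe())
E
```

```text
pics
scene 45.90469907897254 314.3884196229021 198.51081231763854 [ 0.887 -0.774  0.803] [[0.85, 0.53, 0.02], [0.35, -0.53, -0.78], [-0.4, 0.66, -0.63]]
carrier 0.76 [318. 130. 415. 201.] [0.5   0.186 0.1  ] [[0.411, 0.025, 0.093], [0.556, 0.292, 0.133]]
bar 0.9 [116. 236. 182. 261.] [ 0.166 -0.313  0.014] [[0.097, -0.341, 0.002], [0.225, -0.279, 0.054]]
bar 0.81 [274. 304. 327. 326.] [ 0.561 -0.284  0.015] [[0.504, -0.293, 0.006], [0.612, -0.273, 0.046]]
grip 0.91 [275. 302. 330. 328.] [ 0.56  -0.284  0.014] [[0.499, -0.293, 0.002], [0.614, -0.268, 0.046]]
grip 0.87 [118. 232. 182. 256.] [ 0.167 -0.313  0.014] [[0.097, -0.341, 0.001], [0.227, -0.276, 0.054]]
grip 0.42 [370. 168. 380. 180.] [0.525 0.099 0.121] [[0.512, 0.095, 0.105], [0.53, 0.116, 0.137]]
handle 0.61 [319. 131. 419. 200.] [0.501 0.189 0.1  ] [[0.413, 0.025, 0.094], [0.555, 0.293, 0.133]]
handle 0.15 [275. 304. 333. 329.] [ 0.561 -0.284  0.015] [[0.503, -0.293, 0.006], [0.614, -0.273, 0.046]]
stand 0.61 [326. 133. 427. 219.] [0.55  0.125 0.054] [[0.417, 0.066, 0.012], [0.571, 0.326, 0.095]]
camera 0.76 [294. 213. 330.
[... 1337 characters left out ...]
027]]
{'clock': 0.7, 'qpos': array([-1.30222811,  0.52139727, -0.03630962,  1.59949768,  0.02118786,
        1.02109148, -0.11276889]), 'qd': array([-0.00022213,  0.00191326,  0.00097033, -0.00030749, -0.00048544,
       -0.00077573, -0.00054946]), 'joint_efforts': array([-2.36118889e-03, -9.26651144e+01,  1.97706677e+00, -3.70236468e+01,
        1.80447113e-02,  1.64587203e-03, -5.00199349e-08]), 'position': array([0.20771623, 0.5894686 , 0.2312932 ]), 'tool_rot': array([-3.14158198e+00, -1.54785723e-05,  2.80281457e+00]), 'force': array([-0.24842792, -0.25155723, -0.23524423]), 'moment': array([-0.024312  , -0.03472153,  0.00139706]), 'finger_force': 0.0, 'grip_width': 0.08536291364545869}
```

View pictures.

View pics/scene0.png

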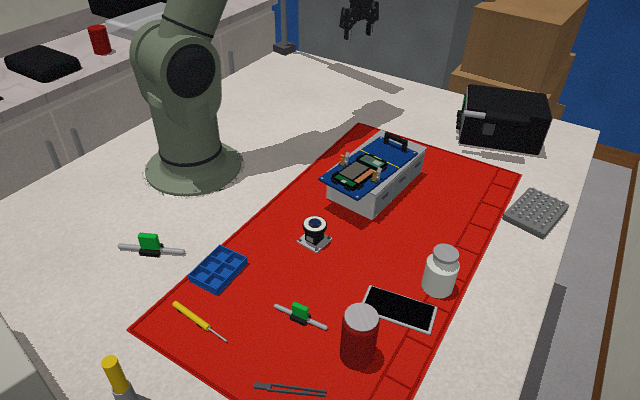

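View pics/top0.png

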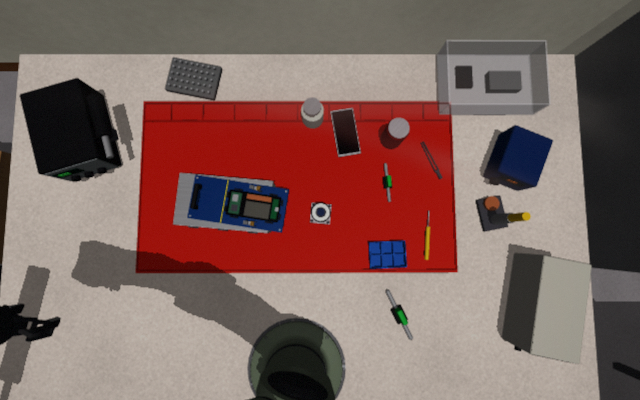

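```bash
cat > meas.py <<'E'
from h import *
from scipy.spatial import ConvexHull
def hsv(im): return cv2.cvtColor(im,cv2.COLOR_RGB2HSV)
def tri(a,b):
    A=[];B=[]
    for c,(u,v) in zip(['scene','top'],[a,b]):
        p,f=K(c); R=np.array(p['R']);t=np.array(p['t'])
        for k,q in ((0,(u-p['cx'])/f),(1,(v-p['cy'])/f)):
            A.append(R[k]-q*R[2]);B.append(q*t[2]-t[k])
    x,r,_,_=np.linalg.lstsq(np.array(A),np.array(B),rcond=None); return x,np.linalg.norm(np.array(A)@x-B)
def pts(c,d,m):
    m=m&(d>0); v,u=np.nonzero(m); return world(c,d[v,u],u,v)
def rect(P):
    r=cv2.minAreaRect((P[:,:2]*1000).astype(np.float32)); return np.round(r[0],1),np.round(r[1],1),round(r[2],2)
E
python3 - <<'E'
from meas import *
g={}
for c in ['scene','top']:
    im=np.load(c+'i.npy');d=np.load(c+'0.npy');H=hsv(im);h,s,v=H[...,0],H[...,1],H[...,2]
    V,U=np.mgrid[:400,:640]; P=world(c,d,U,V)
    box=lambda x0,x1,y0,y1,z0,z1:(d>0)&(P[...,0]>x0)&(P[...,0]<x1)&(P[...,1]>y0)&(P[...,1]<y1)&(P[...,2]>z0)&(P[...,2]<z1)
    B=box(.45,.66,-.34,-.22,-.01,.07)
    gr=B&(h>45)&(h<80)&(s>150); vv,uu=np.nonzero(gr); g[c]=(uu.mean(),vv.mean())
    print(c,'green',g[c],gr.sum(),np.median(P[gr],0).round(4),'top',np.percentile(P[gr][:,2],[5,50,95]).round(4))
    rod=B&(s<70)&(v>70)&(P[...,2]>.004)&(P[...,2]<.025)&~gr
    Q=P[rod]; print('rod',rod.sum(),rect(Q),np.median(Q[:,2]).round(4))
    bl=box(.38,.6,-.02,.36,.08,.12)&(h>100)&(h<125)&(s>120); print('blue',rect(P[bl]),np.median(P[bl][:,2]).round(4))
    ye=box(.38,.6,-.02,.36,.08,.12)&(h>18)&(h<35)&(s>110)
    Q=P[ye]; Q=Q[np.abs(Q[:,1]-np.median(Q[:,1]))<.015]; print('yel',ye.sum(),Q.mean(0).round(4),np.polyfit(Q[:,0],Q[:,1],1).round(4),Q[:,0].min(),Q[:,0].max())
    hd=box(.38,.6,.2,.36,.115,.15)&(v<90); print('handle',hd.sum(),rect(P[hd]),np.median(P[hd][:,2]).round(4))
    st=box(.36,.62,-.02,.38,.08,.1)&(s<60); print('stand',rect(P[st]),np.median(P[st][:,2]).round(4))
    np.save(c+'P.npy',P)
print(tri(g['scene'],g['top']))
im=np.load('scenei.npy')
a=cv2.resize(im[290:340,255:355],(800,400),interpolation=cv2.INTER_CUBIC)
save('crop_bar.png',a)
b=np.load('topi.npy'); s=cv2.resize(im[120:215,310:430],(720,570),interpolation=cv2.INTER_CUBIC); save('crop_car.png',s)
save('crop_cart.png',cv2.resize(b[165:240,165:300],(800,444),interpolation=cv2.INTER_CUBIC))
E
```

```text
scene green (np.float64(299.5645933014354), np.float64(310.42583732057415)) 209 [ 0.559  -0.2842  0.0356] top [0.0165 0.0356 0.0459]
rod 191 (array([ 557.6, -280.7]), array([121.5,  10.6]), 4.27) 0.013
blue (array([483.5, 161.3]), array([277.8, 127.3]), 80.96) 0.0996
yel 77 [0.4442 0.1167 0.1106] [0.0735 0.084 ] 0.4217446571969012 0.512176111321763
handle 154 (array([502. , 273.3]), array([16.6, 71.8]), 81.67) 0.1301
stand (array([485.6, 185.8]), array([313.7, 152.7]), 85.21) 0.0931
top green (np.float64(387.88524590163934), np.float64(181.0327868852459)) 61 [ 0.5551 -0.2756  0.0427] top [0.0185 0.0427 0.0466]
rod 67 (array([ 556.6, -278.5]), array([118.1,  10.1]), 5.37) 0.0142
blue (array([483.9, 162. ]), array([268.7, 122.2]), 80.96) 0.0999
yel 67 [0.4903 0.2009 0.1001] [-0.1563  0.2775] 0.43306892314738565 0.5495174041030998
handle 139 (array([502.4, 275.6]), array([13.1, 69.6]), 81.36) 0.1324
stand (array([485.8, 186. ]), array([307.7, 149.1]), 84.72) 0.0937
(array([ 0.55688492, -0.27893285,  0.02762172]), np.float64(0.000809969321962545))
```

View pics/crop_bar.png

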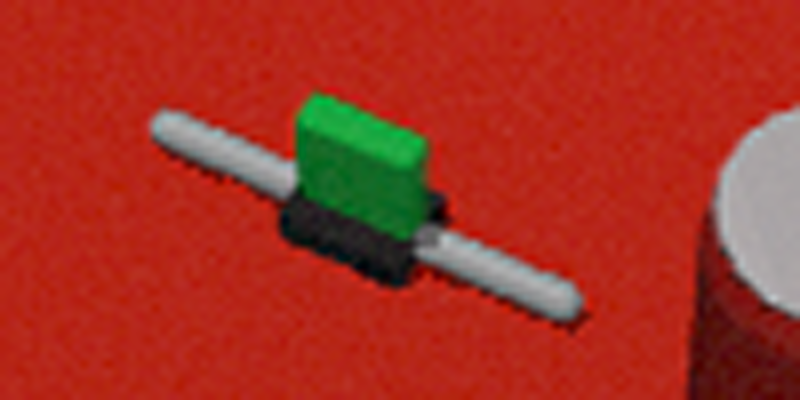

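View pics/crop_cart.png

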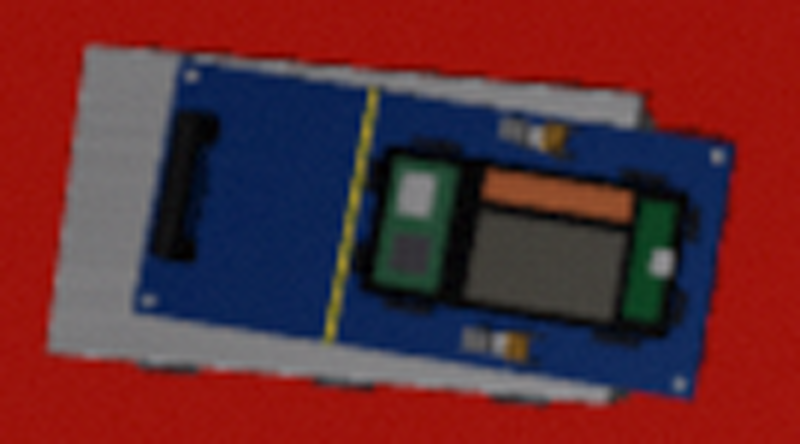

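```bash
cat >> meas.py <<'E'
from scipy.spatial.transform import Rotation as Ro
def goto(x,y,z,yawdeg,tilt=None):
    o=bot.observe(); R0=Ro.from_euler('xyz',o['tool_rot']); R1=Ro.from_euler('xyz',[np.pi,0,np.radians(yawdeg)])
    print('clock',round(o['clock'],2),'shift cm',(R0.inv().apply(np.array([x,y,z])-o['position'])*100).round(2),'turn',(R0.inv()*R1).as_rotvec().round(3))
def line(Q): 
    vx,vy,x0,y0=cv2.fitLine((Q[:,:2]*1000).astype(np.float32),cv2.DIST_HUBER,0,.01,.01).ravel(); a=np.degrees(np.arctan2(vy,vx)); return round(float((a+180)%180),2),round(float(x0),1),round(float(y0),1)
E
python3 - <<'E'
from meas import *
for c in ['scene','top']:
    P=np.load(c+'P.npy');im=np.load(c+'i.npy');H=hsv(im);s,v=H[...,1],H[...,2];d=np.load(c+'0.npy')
    m=(abs(P[...,0]-.557)<.08)&(abs(P[...,1]+.279)<.025)&(s<90)&(v>60)&(P[...,2]>.002)&(P[...,2]<.03)
    print(c,'rod line',line(P[m]))
    st=(P[...,2]>.086)&(P[...,2]<.0965)&(s<60)&(d>0)&(P[...,0]>.36)&(P[...,0]<.62)&(P[...,1]>.04)&(P[...,1]<.36)
    Q=P[st]
    # sides: extreme x per y bin, back: extreme y per x bin
    def ext(Q,a,b,n,sgn,lo,hi):
        out=[]
        for t in np.arange(lo,hi,n):
            k=Q[(Q[:,a]>=t)&(Q[:,a]<t+n)]
            if len(k)>1: out.append(k[np.argmax(sgn*k[:,b])])
        return np.array(out)
    for nm,(a,b,sg,lo,hi) in dict(right=(1,0,1,.09,.29),left=(1,0,-1,.1,.31),back=(0,1,1,.42,.56)).items():
        E=ext(Q,a,b,.006,sg,lo,hi); print(nm,len(E),line(E) if len(E)>3 else '')
    # front face (vertical): points z .01-.085 with y<.09
    f=(P[...,2]>.015)&(P[...,2]<.08)&(s<70)&(d>0)&(P[...,0]>.42)&(P[...,0]<.60)&(P[...,1]>.02)&(P[...,1]<.1)
    F=P[f]; print('front',len(F), line(F) if len(F)>9 else '',np.median(F[:,1]) if len(F) else '')
goto(.557,-.279,.12,184.8)
E
```

```text
scene rod line (4.88, 560.8, -281.5)
right 34 (84.69, 562.4, 209.0)
left 35 (84.95, 415.5, 221.7)
back 20 (1.91, 519.7, 330.5)
front 718 (175.87, 496.4, 71.7) 0.07184915961286784
top rod line (5.39, 556.6, -278.5)
right 34 (84.79, 559.3, 189.2)
left 35 (84.83, 413.2, 198.6)
back 24 (175.38, 494.8, 337.7)
front 6  0.0684554043577029
clock 0.7 shift cm [-61.81 -70.3   11.13] turn [-0.    -0.    -0.423]
```

Emit:
move_arm([
  [[-47,-46,0],[0,0,-0.42],100],
  [[-47,-46,0],[0,0,-0.42],100],
  [[-47,-46,0],[0,0,-0.42],100],
  [[-47,-46,0],[0,0,-0.42],100],
  [[-47,-46,0],[0,0,-0.42],100],
  [[-47,-46,0],[0,0,-0.42],100],
  [[-47,-46,0],[0,0,-0.42],100],
  [[-47,-46,0],[0,0,-0.42],100],
  [[-47,-46,0],[0,0,-0.42],100],
  [[-47,-46,0],[0,0,-0.42],100],
  [[-47,-46,0],[0,0,-0.42],100],
  [[-47,-46,0],[0,0,-0.42],100],
  [[-47,-46,0],[0,0,-0.42],100],
  [[-47,-46,0],[0,0,-0.42],100],
  [[-61.8,-70.3,11],[0,0,-0.423],100],
  [[-61.8,-70.3,11],[0,0,-0.423],100],
  [[-61.8,-70.3,11],[0,0,-0.423],100],
  [[-61.8,-70.3,11],[0,0,-0.423],100],
  [[-61.8,-70.3,11],[0,0,-0.423],100],
  [[-61.8,-70.3,11],[0,0,-0.423],100],
], squeeze=80)

```text
clock: 2.37
position: [0.5269, -0.1669, 0.1572]
tool_rot: [-3.142, 0.0, -3.057]
force: [1.1, 1.2, 0.9]
grip_width: 0.0854
finger_force: 0.0
```

Run:
```python
from meas import *
goto(.557,-.279,.12,184.9)
```

```text
clock 2.37 shift cm [ -2.06 -11.43   3.72] turn [-0.     0.    -0.001]
```

Emit:
move_arm([
  [[-2,-11,3.5],[0,0,0],100],
  [[-2,-11,3.5],[0,0,0],100],
  [[-2,-11,3.5],[0,0,0],100],
  [[-2,-11,3.5],[0,0,0],100],
  [[-2,-11,3.5],[0,0,0],100],
  [[-2,-11,3.5],[0,0,0],100],
])

```text
clock: 2.87
position: [0.5557, -0.2722, 0.1226]
tool_rot: [3.141, -0.0, -3.057]
force: [0.3, 0.3, 0.7]
grip_width: 0.0852
finger_force: 0.0
```

Run:
```python
from meas import *
goto(.557,-.279,.022,184.9); print(bot.observe()['position'],bot.observe()['qpos'].round(2))
```

```text
clock 2.87 shift cm [-0.07 -0.7  10.06] turn [ 0.001 -0.    -0.001]
[ 0.55574439 -0.27218619  0.12259882] [ 0.28  0.64  0.12  1.71 -0.1   0.79  2.1 ]
```

Emit:
move_arm([
  [[-0.1,-0.7,4],[0,0,0],100],
  [[-0.1,-0.7,7.5],[0,0,0],100],
  [[-0.1,-0.7,10],[0,0,0],100],
  [[-0.1,-0.7,10.1],[0,0,0],100],
  [[-0.1,-0.7,10.1],[0,0,0],0],
  [[-0.1,-0.7,10.1],[0,0,0],0],
  [[-0.1,-0.7,10.1],[0,0,0],0],
  [[-0.1,-0.7,10.1],[0,0,0],0],
  [[-0.1,-0.7,10.1],[0,0,0],0],
  [[-0.1,-0.7,10.1],[0,0,0],0],
  [[-0.1,-0.7,10.1],[0,0,0],0],
  [[-0.1,-0.7,10.1],[0,0,0],0],
])

```text
clock: 3.87
position: [0.5578, -0.2798, 0.0227]
tool_rot: [-3.141, 0.001, -3.057]
force: [-2.0, 2.1, 10.8]
grip_width: 0.0103
finger_force: 78.5
```

Run:
```python
from meas import *
# seat from carrier centre, axis -99.04
a=np.radians(-99.04); s=np.array([483.8,161.8])+45*np.array([np.cos(a),np.sin(a)]); print('seat',s)
o=bot.observe(); print(o['position'],o['grip_width'],o['finger_force'],o['force'])
goto(o['position'][0],o['position'][1],.22,184.9); goto(s[0]/1000,s[1]/1000,.22,180-9.04)
```

```text
seat [476.72942165 117.35895004]
[ 0.55780335 -0.2798085   0.02265008] 0.010310249898718062 78.53612780570984 [-2.04936816  2.11129077 10.79405983]
clock 3.87 shift cm [-2.000e-02 -1.000e-02 -1.973e+01] turn [-0.     0.001 -0.001]
clock 3.87 shift cm [  4.72  40.25 -19.76] turn [-0.     0.001  0.242]
```

Emit:
move_arm([
  [[0,0,-4],[0,0,0],0],
  [[0,0,-8],[0,0,0],0],
  [[0,0,-12],[0,0,0],0],
  [[0,0,-16],[0,0,0],0],
  [[0.5,2,-19.5],[0,0,0.05],0],
  [[1,6,-19.8],[0,0,0.1],0],
  [[1.5,10,-19.8],[0,0,0.15],0],
  [[2,14,-19.8],[0,0,0.2],0],
  [[2.5,18,-19.8],[0,0,0.24],0],
  [[3,22,-19.8],[0,0,0.24],0],
  [[3.5,26,-19.8],[0,0,0.24],0],
  [[4,30,-19.8],[0,0,0.24],0],
  [[4.5,34,-19.8],[0,0,0.24],0],
  [[4.7,37.5,-19.8],[0,0,0.24],0],
  [[4.7,40.2,-19.8],[0,0,0.24],0],
  [[4.7,40.2,-19.8],[0,0,0.24],0],
  [[4.7,40.2,-19.8],[0,0,0.24],0],
])

```text
clock: 5.28
position: [0.4765, 0.1183, 0.2199]
tool_rot: [3.141, 0.0, 2.989]
force: [0.2, -2.0, -1.3]
grip_width: 0.0103
finger_force: 78.4
```

Run:
```python
from meas import *
goto(.4767,.1174,.175,180-9.04)
```

```text
clock 5.28 shift cm [-0.04 -0.09  4.49] turn [0.    0.    0.005]
```

Emit:
move_arm([
  [[0,-0.1,3],[0,0,0.005],0],
  [[0,-0.1,5.8],[0,0,0.005],0],
  [[0,-0.1,5.8],[0,0,0.005],0],
  [[0,-0.1,5.8],[0,0,0.005],0],
  [[0,-0.1,5.8],[0,0,0.005],0],
])

```text
clock: 5.7
position: [0.4772, 0.1154, 0.1629]
tool_rot: [3.141, 0.001, 2.98]
force: [-0.4, 0.3, -1.3]
grip_width: 0.0105
finger_force: 78.4
```

Run:
```python
from meas import *
o=bot.observe(); print(o['position'],o['tool_rot'])
S={}
for c in ['scene','top']:
    im,d=bot.grab_frame(c); np.save(c+'i2.npy',im);np.save(c+'d2.npy',d); S[c]=im
    V,U=np.mgrid[:400,:640]; P=world(c,d,U,V);H=hsv(im);h,s,v=H[...,0],H[...,1],H[...,2]
    near=(d>0)&(abs(P[...,0]-.477)<.09)&(abs(P[...,1]-.117)<.04)
    rod=near&(s<80)&(v>60)&(P[...,2]>.143)&(P[...,2]<.162); print(c,'rod',rod.sum(),line(P[rod]) if rod.sum()>5 else '',rect(P[rod]),np.median(P[rod][:,2]))
    br=near&(h>8)&(h<28)&(s>90)&(P[...,2]>.10)&(P[...,2]<.14); 
    for sg in (1,-1):
        q=P[br&((P[...,0]-.477)*sg>.03)]; print('jaw',len(q),q.mean(0).round(4) if len(q) else '', q.min(0).round(4) if len(q) else '',q.max(0).round(4) if len(q) else '')
    pre=(s>120)&(h>100)&(h<125)&(abs(P[...,2]-.1)<.01)&(abs(P[...,0]-.48)<.12)&(abs(P[...,1]-.16)<.18); print(rect(P[pre]))
a=cv2.resize(S['scene'][125:215,310:430],(760,570),interpolation=cv2.INTER_CUBIC); save('c2s.png',a)
```

```text
[0.47720723 0.11541518 0.16290803] [3.14139521e+00 7.72245705e-04 2.97964589e+00]
scene rod 115 (171.19, 481.8, 111.4) (array([477.2, 114.1]), array([ 11.2, 119.9]), 80.59) 0.15282206097649842
jaw 52 [0.5225 0.1029 0.1184] [0.5071 0.086  0.1028] [0.5313 0.1524 0.1366]
jaw 38 [0.4269 0.1133 0.1204] [0.4179 0.0846 0.1031] [0.4324 0.1207 0.1383]
(array([483.7, 161.1]), array([276.1, 127.8]), 80.81)
top rod 1  (array([532.3, 104.2]), array([0., 0.]), 0.0) 0.1554484663278673
jaw 18 [0.524  0.1021 0.1208] [0.5195 0.0969 0.1003] [0.5292 0.1068 0.1384]
jaw 9 [0.4239 0.1174 0.1219] [0.4213 0.1136 0.1091] [0.4268 0.1215 0.1382]
(array([470. ,  74.4]), array([ 91.5, 122.5]), 80.6)
```

View pics/c2s.png

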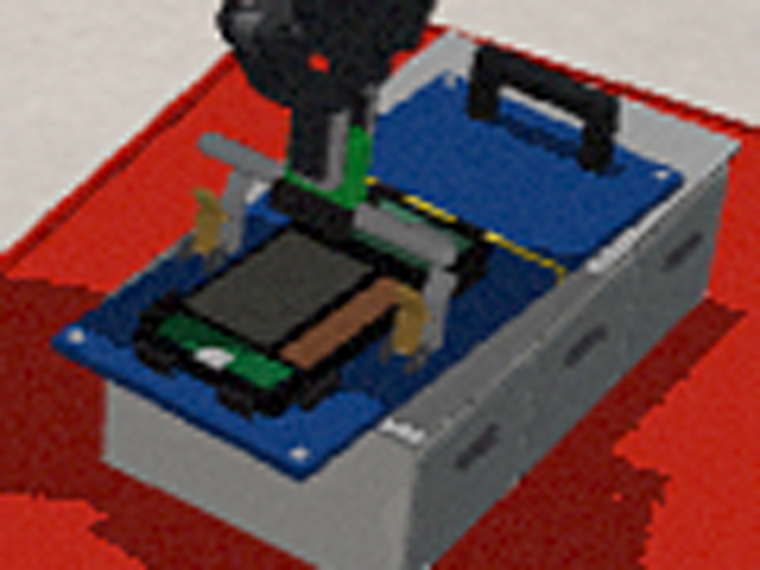

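Emit:
move_arm([
  [[0,0.18,0],[0,0,0],0],
  [[0,0.18,0],[0,0,0],0],
  [[0,0.18,0.5],[0,0,0],0],
  [[0,0.18,1],[0,0,0],0],
  [[0,0.18,1.4],[0,0,0],0],
  [[0,0.18,1.4],[0,0,0],0],
  [[0,0.18,1.4],[0,0,0],0],
])

```text
clock: 6.38
position: [0.4767, 0.1176, 0.1473]
tool_rot: [-3.141, -0.001, 2.981]
force: [0.5, -1.7, -0.9]
grip_width: 0.0106
finger_force: 78.4
```

Run:
```python
from meas import *
o=bot.observe(); print(o['position'],o['tool_rot'],o['force'])
goto(.4767,.1174,.126,180-9.1)
c='scene'
im,d=bot.grab_frame(c)
V,U=np.mgrid[:400,:640]; P=world(c,d,U,V);H=hsv(im);h,s,v=H[...,0],H[...,1],H[...,2]
near=(d>0)&(abs(P[...,0]-.477)<.09)&(abs(P[...,1]-.117)<.04)
br=near&(h>8)&(h<28)&(s>90)&(P[...,2]>.10)&(P[...,2]<.14); print(br.sum())
save('c3s.png',cv2.resize(im[140:190,325:405],(800,500),interpolation=cv2.INTER_CUBIC))
```

```text
[0.47667023 0.11763438 0.14728947] [-3.14111470e+00 -7.43656974e-04  2.98070080e+00] [ 0.46621725 -1.71723806 -0.87320933]
clock 6.38 shift cm [-0.01 -0.02  2.13] turn [-0.    -0.001 -0.002]
171
```

View pics/c3s.png

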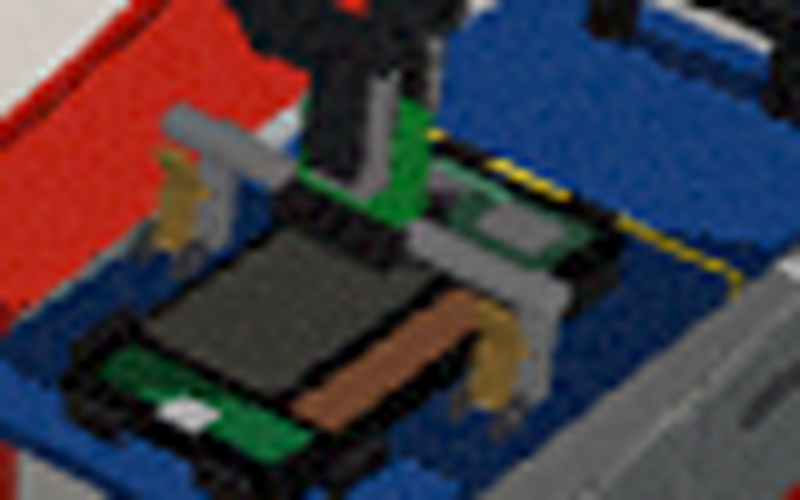

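The crop shows the rod just over both mouths, with the brass jaws in front at about (342,160) and (375,175) and the steel cheeks behind. Now I press it in.

Emit:
move_arm([
  [[0,0,0.4],[0,0,0],0],
  [[0,0,0.7],[0,0,0],0],
  [[0,0,1.0],[0,0,0],0],
  [[0,0,1.0],[0,0,0],0],
], squeeze=110)

```text
clock: 6.77
position: [0.4768, 0.118, 0.1372]
tool_rot: [3.141, -0.0, 2.981]
force: [-0.0, 2.5, -2.5]
grip_width: 0.0095
finger_force: 111.9
```

Emit:
move_arm([
  [[0,0,0.2],[0,0,0],0],
  [[0,0,0.4],[0,0,0],0],
  [[0,0,0.6],[0,0,0],0],
  [[0,0,0.8],[0,0,0],0],
  [[0,0,0.8],[0,0,0],0],
])

```text
clock: 7.18
position: [0.4768, 0.1174, 0.1294]
tool_rot: [-3.141, -0.0, 2.981]
force: [1.1, -1.8, -1.2]
grip_width: 0.0098
finger_force: 111.8
```

Emit:
move_arm([
  [[0,0,0.15],[0,0,0],0],
  [[0,0,0.3],[0,0,0],0],
  [[0,0,0.4],[0,0,0],0],
  [[0,0,0.4],[0,0,0],0],
])

```text
clock: 7.52
position: [0.477, 0.1175, 0.1271]
tool_rot: [3.141, 0.0, 2.98]
force: [-12.2, -6.1, 43.0]
grip_width: 0.0097
finger_force: 118.6
```

Run:
```python
from meas import *
o=bot.observe(); print(o['position'],o['force'],o['moment'])
c='scene'
im,d=bot.grab_frame(c)
V,U=np.mgrid[:400,:640]; P=world(c,d,U,V);H=hsv(im);h,s,v=H[...,0],H[...,1],H[...,2]
near=(d>0)&(abs(P[...,0]-.477)<.09)&(abs(P[...,1]-.117)<.04)
g=near&(h>45)&(h<80)&(s>150)&(P[...,2]>.12); print('green top',np.percentile(P[g][:,2],[80,95]))
save('c4s.png',cv2.resize(im[140:190,325:405],(800,500),interpolation=cv2.INTER_CUBIC))
```

```text
[0.47696411 0.11748035 0.12713009] [-12.24020518  -6.05770228  43.04062445] [-1.47564008  2.70501291  0.13049622]
green top [0.14759694 0.15344431]
```

View pics/c4s.png

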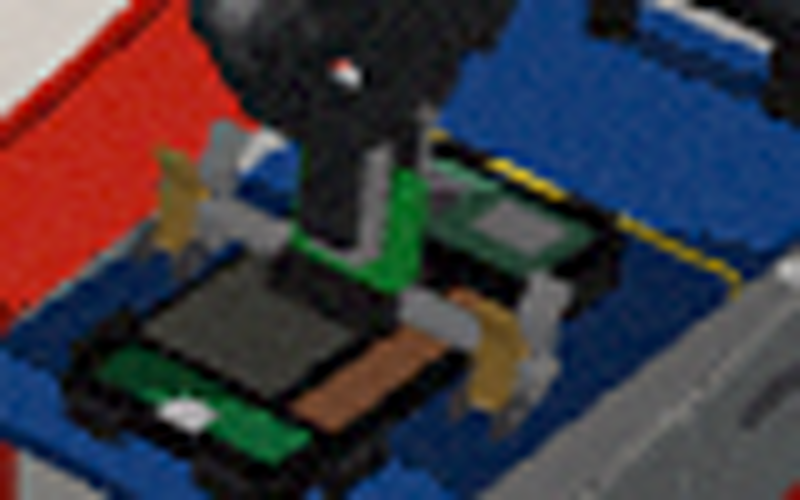

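Emit:
move_arm([
  [[0,0,-0.2],[0,0,0],0],
  [[0,0,-0.2],[0,0,0],0],
  [[0,0,-0.2],[0,0,0],40],
  [[0,0,-0.2],[0,0,0],70],
  [[0,0,-0.2],[0,0,0],70],
  [[0,0,-0.2],[0,0,0],70],
  [[0,0,-4],[0,0,0],70],
  [[0,0,-8],[0,0,0],70],
  [[0,2,-9],[0,0,0],70],
  [[0,6,-9],[0,0,0],70],
  [[0,10,-9],[0,0,0],70],
  [[0,14,-9],[0,0,0],70],
  [[0,16,-9],[0,0,0],70],
  [[0,16,-9],[0,0,0],70],
  [[0,16,-9],[0,0,0],70],
])

```text
clock: 8.82
position: [0.5021, 0.2767, 0.2151]
tool_rot: [-3.141, -0.001, 2.983]
force: [0.1, -0.7, -0.2]
grip_width: 0.0597
finger_force: 0.0
```

```bash
cat > look.py <<'E'
from meas import *
def look(n,crop,ymark):
    for c in ['scene','top']:
        im,d=bot.grab_frame(c)
        V,U=np.mgrid[:400,:640]; P=world(c,d,U,V);H=hsv(im);h,s,v=H[...,0],H[...,1],H[...,2]
        N=(d>0)&(P[...,0]>.38)&(P[...,0]<.6)
        g=N&(h>45)&(h<80)&(s>150)&(P[...,2]>.118)&(P[...,2]<.16)
        if g.sum(): print(c,'green',g.sum(),P[g].mean(0).round(4),np.percentile(P[g][:,2],[90,98]).round(4))
        bl=N&(abs(P[...,2]-.1)<.012)&(P[...,1]>-.15)&(P[...,1]<.33)&(h>100)&(h<125)&(s>120); print('blue',rect(P[bl]),P[bl][:,2].mean().round(4))
        ye=N&(h>18)&(h<35)&(s>110)&(abs(P[...,2]-.1)<.006); Q=P[ye];Q=Q[abs(Q[:,1]-ymark)<.03]
        if len(Q)>5: print('yel',len(Q),line(Q))
        q=P[bl]; 
        A=np.c_[q[:,:2]-q[:,:2].mean(0),np.ones(len(q))]; print('tilt mrad',(np.linalg.lstsq(A,q[:,2],rcond=None)[0][:2]*1000).round(1))
        hd=N&(P[...,2]>.122)&(P[...,2]<.15)&(v<90)&(P[...,1]>.2); 
        if hd.sum()>5: print('handle',rect(P[hd]))
        if c=='scene' and crop: save(n,cv2.resize(im[crop[1]:crop[3],crop[0]:crop[2]],None,fx=crop[4],fy=crop[4],interpolation=cv2.INTER_CUBIC))
E
python3 - <<'E'
from look import *
look('c5s.png',(310,115,430,215,5.9),.2)
o=bot.observe(); print(o['position'],o['tool_rot'],o['force'],o['qpos'].round(2))
goto(.502,.2755,.17,180-9.1); goto(.502,.2755,.112,180-9.1)
E
```

```text
scene green 160 [0.4788 0.116  0.1373] [0.1491 0.1507]
blue (array([484.6, 159.7]), array([276.3, 127.5]), 81.08) 0.0996
yel 33 (172.43, 498.6, 198.9)
tilt mrad [-2.6  1. ]
handle (array([527.8, 946.6]), array([ 218.4, 1367.5]), 4.37)
top green 72 [0.4759 0.1163 0.1432] [0.1506 0.1516]
blue (array([483.7, 162.2]), array([269. , 122.1]), 81.05) 0.1002
yel 71 (170.86, 489.7, 201.1)
tilt mrad [ 3.5 -3.4]
handle (array([535. , 492.2]), array([451.5,  69.2]), 81.39)
[0.50247947 0.27483355 0.21546725] [-3.14090149e+00 -1.98846965e-04  2.98007666e+00] [ 0.03563637 -0.07129961 -0.00155124] [-0.66  0.46  0.08  1.76 -0.05  0.92  0.85]
clock 8.92 shift cm [0.06 0.06 4.55] turn [-0.001 -0.    -0.003]
clock 8.92 shift cm [ 0.06  0.07 10.35] turn [-0.001 -0.    -0.003]
```

View pics/c5s.png

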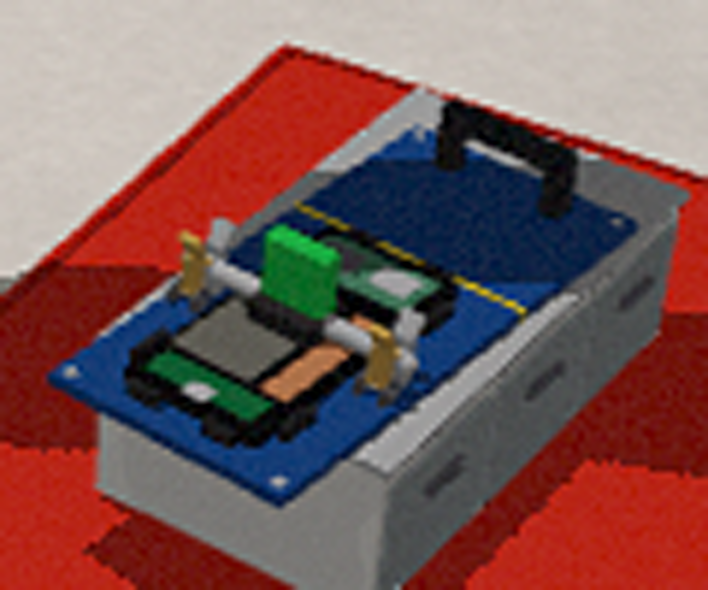

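Emit:
move_arm([
  [[0.05,0.05,4],[0,0,0],70],
  [[0.05,0.05,7.5],[0,0,0],70],
  [[0.05,0.05,10.5],[0,0,0],70],
  [[0.05,0.05,10.5],[0,0,0],70],
  [[0.05,0.05,10.5],[0,0,0],40],
  [[0.05,0.05,10.5],[0,0,0],20],
  [[0.05,0.05,10.5],[0,0,0],0],
  [[0.05,0.05,10.5],[0,0,0],0],
  [[0.05,0.05,10.5],[0,0,0],0],
  [[0.05,0.05,10.5],[0,0,0],0],
], squeeze=80)

```text
clock: 9.75
position: [0.5029, 0.2763, 0.1127]
tool_rot: [3.14, 0.002, 2.98]
force: [-3.2, -4.7, 14.8]
grip_width: 0.0101
finger_force: 78.7
```

Run:
```python
from look import *
look('c6s.png',None,.2)
o=bot.observe(); print(o['position'],o['tool_rot'],o['force'])
```

```text
scene green 163 [0.4792 0.1196 0.1368] [0.1499 0.1511]
blue (array([485.4, 165.5]), array([282.6, 126.5]), 81.28) 0.0996
yel 32 (170.24, 496.6, 201.1)
tilt mrad [-1.5  2.8]
handle (array([527. , 941.8]), array([ 216.2, 1368.4]), 4.22)
top green 76 [0.4767 0.1204 0.1435] [0.1514 0.1525]
blue (array([484. , 163.4]), array([268.8, 122.1]), 80.94) 0.1001
yel 68 (171.07, 489.7, 203.0)
tilt mrad [ 3.  -2.1]
handle (array([550.5, 486.4]), array([459.4,  69.1]), 77.14)
[0.50296193 0.27626498 0.11272826] [3.14019916e+00 2.00073808e-03 2.98038407e+00] [-2.05088047 -4.00486708 14.70632521]
```

Emit:
move_arm([
  [[0,-0.2,0],[0,0,-0.003],0],
  [[-0.02,-0.6,0],[0,0,-0.008],0],
  [[-0.03,-1,0],[0,0,-0.014],0],
  [[-0.05,-1.5,0],[0,0,-0.02],0],
  [[-0.07,-2,0],[0,0,-0.026],0],
  [[-0.08,-2.5,0],[0,0,-0.032],0],
  [[-0.1,-3,0],[0,0,-0.038],0],
  [[-0.12,-3.5,0],[0,0,-0.044],0],
  [[-0.13,-4,0],[0,0,-0.05],0],
  [[-0.15,-4.5,0],[0,0,-0.056],0],
  [[-0.17,-5,0],[0,0,-0.062],0],
  [[-0.18,-5.5,0],[0,0,-0.067],0],
  [[-0.2,-6,0],[0,0,-0.067],0],
  [[-0.22,-6.5,0],[0,0,-0.067],0],
  [[-0.23,-7,0],[0,0,-0.067],0],
  [[-0.25,-7.5,0],[0,0,-0.067],0],
  [[-0.27,-8,0],[0,0,-0.067],0],
  [[-0.28,-8.5,0],[0,0,-0.067],0],
  [[-0.3,-9,0],[0,0,-0.067],0],
  [[-0.3,-9,0],[0,0,-0.067],0],
], squeeze=110)

```text
clock: 11.52
position: [0.4921, 0.188, 0.1128]
tool_rot: [3.138, 0.004, 3.048]
force: [1.4, 3.0, 12.5]
grip_width: 0.0096
finger_force: 108.5
```

Run:
```python
from look import *
look('c7s.png',None,.113)
o=bot.observe(); print(o['position'],o['tool_rot'],o['force'],o['moment'])
```

```text
scene green 170 [0.4784 0.0264 0.1375] [0.1487 0.1504]
blue (array([478. ,  74.7]), array([275.8, 132.1]), 84.91) 0.0997
yel 35 (173.97, 491.5, 112.3)
tilt mrad [-1.5  1. ]
handle (array([542. , 915.8]), array([ 216.9, 1406.3]), 5.61)
top green 57 [0.4748 0.0274 0.1468] [0.1511 0.1519]
blue (array([480.4,  74.1]), array([268. , 121.7]), 84.66) 0.1001
yel 67 (174.7, 481.5, 114.0)
tilt mrad [ 3.1 -2.7]
handle (array([581.4, 644.3]), array([ 37. , 136.8]), 0.07)
[0.49215677 0.18801304 0.112811  ] [3.13874998 0.00373235 3.04786757] [ 0.2846512   2.9482941  13.28571089] [ 0.58838757  0.05140399 -0.05090752]
```

Run:
```python
from meas import *
def onz(c,u,v,z):
    p,f=K(c);R=np.array(p['R']);C=-R.T@p['t'];r=R.T@np.array([(u-p['cx'])/f,(v-p['cy'])/f,1]);return (C+r*(z-C[2])/r[2])*1000
F=800/135
for n,(x,y) in dict(fr=(645,93),fl=(612,402),br=(87,45),bl=(48,352)).items():
    print('top',n,onz('top',(x+.5)/F-.5+165,(y+.5)/F-.5+165,.094).round(1))
print('scene fr',onz('scene',(388+.5)/5.9-.5+310,(470+.5)/5.9-.5+115,.094).round(1))
# sub-pixel back edge and front-face profile along stand axis, now
ax=np.array([-.0906,-.9959]);n=np.array([.9959,-.0906])
for c in ['top','scene']:
    im=bot.grab_frame(c)[0].astype(np.float32)
    for nm,s0,s1,lat in (('back',255,285,(-60,-40,-20,0,20,40,60)),('front',-15,15,(-72,-70,-68,66,68,70,72,73))):
        if c=='scene' and nm=='back': pass
        res=[]
        for l in lat:
            S=np.arange(s0,s1,.5); pr=[]
            for s in S:
                X=np.array([476,70.])-ax*s+n*l; u,v=proj(c,[X[0]/1000,X[1]/1000,.094]); pr.append(cv2.getRectSubPix(im,(1,1),(float(u),float(v)))[0,0])
            pr=np.array(pr); g=cv2.GaussianBlur(np.gradient(pr,axis=0).astype(np.float32),(1,5),1.5); m=abs(g).sum(1); k=m.argmax(); res.append((l,float(S[k]),round(float(m[k]),1)))
        print(c,nm,res)
```

```text
top fr [549.5  62.3  94. ]
top fl [400.8  76.4  94. ]
top br [573.3 332.1  94. ]
top bl [425.1 345.3  94. ]
scene fr [548.4  64.3  94. ]
top back [(-60, 258.0, 1.4), (-40, 260.5, 1.8), (-20, 266.5, 0.7), (0, 265.5, 1.4), (20, 256.5, 1.8), (40, 270.5, 1.4), (60, 259.0, 1.8)]
top front [(-72, 6.5, 25.4), (-70, 1.0, 24.9), (-68, 1.5, 25.4), (66, 1.0, 10.4), (68, 1.0, 19.7), (70, 1.0, 21.1), (72, 1.5, 18.1), (73, 1.5, 14.6)]
scene back [(-60, 284.5, 5.5), (-40, 284.5, 27.2), (-20, 276.0, 40.1), (0, 278.0, 35.0), (20, 271.0, 30.9), (40, 282.0, 29.8), (60, 284.5, 39.5)]
scene front [(-72, -5.0, 28.3), (-70, -6.5, 21.0), (-68, 10.5, 14.0), (66, 1.0, 16.5), (68, 1.0, 26.2), (70, -0.5, 20.4), (72, -1.0, 24.0), (73, -1.5, 18.2)]
```

Emit:
move_arm([
  [[0,-0.3,0],[0,0,0],0],
  [[0,-0.7,0],[0,0,0],0],
  [[0,-1.1,0],[0,0,0],0],
  [[0,-1.5,0],[0,0,0],0],
  [[0,-1.9,0],[0,0,0],0],
  [[0,-2.3,0],[0,0,0],0],
  [[0,-2.7,0],[0,0,0],0],
  [[0,-3.1,0],[0,0,0],0],
  [[0,-3.5,0],[0,0,0],0],
  [[-0.01,-3.8,0],[0,0,0],0],
  [[-0.01,-4.1,0],[0,0,0],0],
  [[-0.01,-4.3,0],[0,0,0],0],
  [[-0.01,-4.35,0],[0,0,0],0],
  [[-0.01,-4.35,0],[0,0,0],0],
  [[-0.01,-4.35,0],[0,0,0],0],
  [[-0.01,-4.35,0],[0,0,0],0],
  [[-0.01,-4.35,0],[0,0,0],0],
])

```text
clock: 13.13
position: [0.4884, 0.1457, 0.1128]
tool_rot: [3.138, 0.004, 3.049]
force: [0.5, 9.0, 11.5]
grip_width: 0.0095
finger_force: 108.5
```

Run:
```python
from look import *
look('c8s.png',(280,140,400,225,6.6),.07)
o=bot.observe(); print(o['position'],o['tool_rot'],o['force'],o['moment'])
b=bot.grab_frame('top')[0]; save('c8t.png',cv2.resize(b[165:240,195:335],(800,428),interpolation=cv2.INTER_CUBIC))
```

```text
scene green 173 [ 0.4748 -0.0179  0.1377] [0.1491 0.1507]
blue (array([476.4,  30.8]), array([273.8, 126.9]), 84.68) 0.0996
yel 37 (174.43, 483.4, 70.2)
tilt mrad [-1.9  1.8]
handle (array([ 569.6, 1115. ]), array([ 208.9, 1044. ]), 13.72)
top green 61 [ 0.4713 -0.0145  0.1452] [0.1511 0.1524]
blue (array([476.6,  29.1]), array([261.8, 122.1]), 84.69) 0.1001
yel 59 (174.88, 478.5, 71.7)
tilt mrad [ 4.8 -3.3]
handle (array([581.2, 645.3]), array([ 37.6, 137.6]), 0.11)
[0.48847466 0.14563464 0.11280877] [3.13791144 0.00444301 3.04867203] [ 1.05002207  8.42911535 12.02532635] [ 1.82898062 -0.19082194 -0.06765524]
```

View pics/c8s.png

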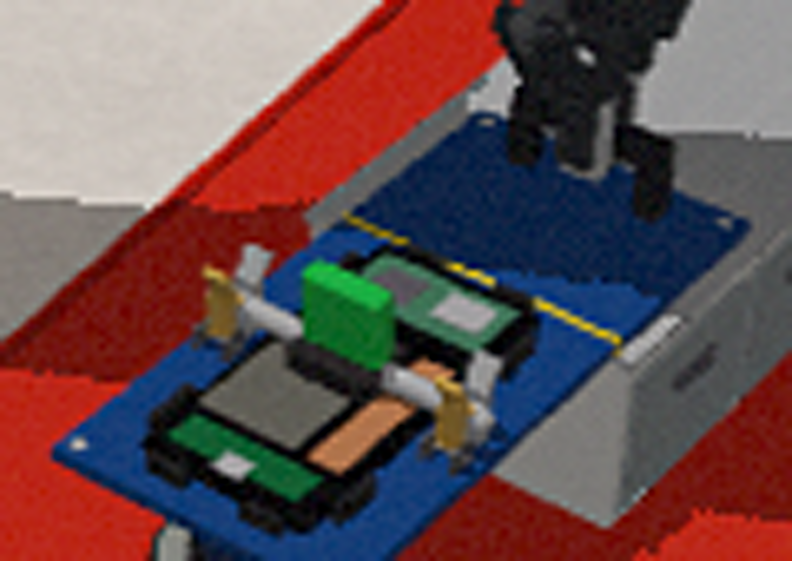

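View pics/c8t.png

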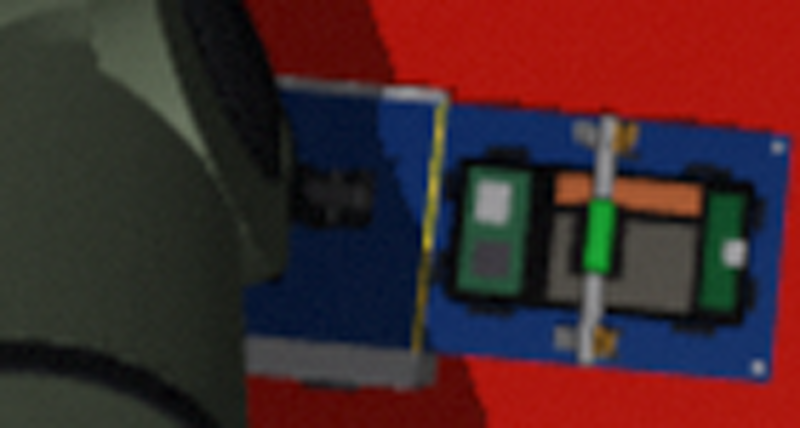

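Run:
```python
from meas import *
ax=np.array([-.0906,-.9959]);n=np.array([.9959,-.0906])
S=np.arange(-12,13,2.)
for c in ['top','scene']:
    im=bot.grab_frame(c)[0].astype(np.float32)
    def prof(l,z): 
        out=[]
        for s in S:
            X=np.array([476,70.])-ax*s+n*l; u,v=proj(c,[X[0]/1000,X[1]/1000,z]); out.append(cv2.getRectSubPix(im,(1,1),(float(u),float(v)))[0,0])
        return np.array(out)
    for l in (-71,-67,68,70,72): print(c,'stand',l,prof(l,.094)[:,1].astype(int), prof(l,.094)[:,0].astype(int))
    for l in (-50,-40,40,50): p=prof(l,.1); w=np.clip((p[:,0]+p[:,1]-p[:,2]*1.0),0,None); w=np.clip(w-np.median(w),0,None); print('mark',l,round((w*S).sum()/w.sum(),1))
```

```text
top stand -71 [ 8 17 31 48 54 57 60 65 70 74 74 74 74] [90 85 76 64 59 58 61 65 71 76 76 75 75]
top stand -67 [10 19 33 49 55 57 59 66 70 72 75 76 75] [91 86 77 61 58 59 61 66 70 73 75 75 75]
top stand 68 [ 26  25  23  23  22  43  78 108 114 112 111 109 107] [ 84  89  93  93  86  88  96 113 111 105 104 102 102]
top stand 70 [ 16  16  16  18  16  34  67  99 113 119 120 121 123] [134 137 139 138 121 108 100 114 120 122 124 126 129]
top stand 72 [ 20  20  20  19  18  27  50  79  97 105 105 104 104] [162 164 164 161 139 118 103 117 127 134 134 130 125]
mark -50 2.3
mark -40 2.1
mark 40 1.4
mark 50 1.6
scene stand -71 [ 11  20  26  36  63  89 102 101 100  97  94  97  99] [116 118 119 113 105  99  97  97  96  93  91  93  95]
scene stand -67 [ 26  37  66  96 101 103 101 100  96  95  97  96  93] [118 119 119 117 110 103 100  98  96  96  98  96  92]
scene stand 68 [122 118 120 119 101  97 119 146 153 157 165 147 149] [124 120 122 122 103  99 123 150 155 158 167 147 149]
scene stand 70 [125 125 123 115 106 113 140 158 163 163 162 162 162] [127 127 125 118 108 115 141 159 164 163 164 165 163]
scene stand 72 [124 124 122 113  99 109 142 155 150 151 147 150 157] [126 126 125 115 101 109 141 155 150 150 148 152 158]
mark -50 1.5
mark -40 1.2
mark 40 1.5
mark 50 0.8
```

Emit:
move_arm([
  [[0,-0.05,0],[0,0,0],0],
  [[0,-0.1,0],[0,0,0],0],
  [[0,-0.14,0],[0,0,0],0],
  [[0,-0.14,0],[0,0,0],0],
  [[0,-0.14,0],[0,0,0],0],
  [[0,-0.14,0],[0,0,0],0],
  [[0,-0.14,0],[0,0,0],0],
  [[0,-0.14,0],[0,0,0],0],
])

```text
clock: 14.05
position: [0.4884, 0.1446, 0.1128]
tool_rot: [3.138, 0.005, 3.049]
force: [1.4, 10.4, 11.2]
grip_width: 0.0096
finger_force: 108.5
```

Run:
```python
from look import *
look('x.png',None,.07)
o=bot.observe(); print(o['position'],o['tool_rot'],o['force'],abs(o['qd']).max())
```

```text
scene green 167 [ 0.4747 -0.02    0.1376] [0.1494 0.1508]
blue (array([476.4,  30.3]), array([273.8, 127.4]), 84.45) 0.0996
yel 39 (175.16, 487.4, 69.0)
tilt mrad [-0.7  1.5]
handle (array([ 568.9, 1118.3]), array([ 208.9, 1060. ]), 13.69)
top green 56 [ 0.4711 -0.0156  0.1464] [0.1507 0.1514]
blue (array([476.1,  26.7]), array([259.4, 121.6]), 84.69) 0.1
yel 58 (174.84, 480.3, 70.7)
tilt mrad [ 3.5 -1.6]
handle (array([581.4, 644.5]), array([ 37.1, 134.6]), 0.08)
[0.48837304 0.14457163 0.11282612] [3.13756008 0.00456506 3.04903117] [ 1.19800818 11.64426993 12.56780908] 0.0033552092777778013
```

```bash
python3 -c "
from workcell import bot
print(bot.job_done())"
```

```text
the job is handed in; nothing more can be done
None
```

The job is handed in at about 14 s. The bar is seated in both clips, going by its measured height and the pictures. The carrier is out with the yellow line within about 1 mm of the stand's edge by my measurement, and the arm is still holding it level and still by the handle.

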